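Set the cursor of the plaster workshop's measuring beam

ROBOT

A 6-joint arm with a two-finger parallel gripper is mounted at the origin on the work surface. World frame = base frame: x ahead of the robot, y to its left, z up, the work surface at z = 0. Lengths are in mm, angles in rad, forces in N, time in s.
With the tool pointing down it reaches from about 325 to 900 mm from the base axis. Payload 6.1 kg.
Tool frame: the origin (TCP) lies on the centre line of the jaws, within the pads' length; the fingertips stand 17 mm ahead of it and the grasp point (between the pads) lies 2 mm behind it (env.finger_overhang is the distance from the TCP to the fingertips, in mm); z points along the fingers, y is the direction in which the jaws open and shut (so a half turn about z gives the same grasp; the last joint's range is limited). The gripper opens to 85 mm and grips with 20 to 120 N. Pads are 22 mm wide; open, the fingers measure 114 mm over their backs; the gripper's body (76 mm by 85 mm) begins 54 mm behind the grasp point. The pads swing forward as they close: fully open they stand 13 mm farther back than shut.
Start: joints at [1.081, 0.22, 1.526, -0, 1.395, -0.126], TCP at [222.391, 584.088, 248.3] pointing down, gripper open.
Joint ranges: [-2.98, 2.98], [-0.91, 2.08], [0.09, 2.57], [-1.24, 4.39], [0.2, 2.65], [-2.68, 2.68]. Speed limits (rad/s): [2.57, 2.57, 3.01, 3.14, 3.14, 3.14].

INTERFACE

Orientations are given as a unit quaternion [x, y, z, w].
In Python, from station import env gives the robot as it stands.
- The arm moves only by the shell command python3 -m jog 'ROWS'. ROWS is JSON, a list that holds one entry, the list of rows, each a list of 7 numbers: the shift along the tool's x, y, z in mm, then the turn, a rotation vector about the tool's x, y, z in rad, then the opening, from 0 (shut) to 1 (fully open). A call has 1 to 5 rows; each row is the pose to reach, as a shift and turn from the pose commanded when the call began, along the tool's axes at that moment; what a row does not reach only later rows make up. A row lasts 1/10 s, in which the tool goes at most 50 mm and 8.59 degrees, less where a joint would pass 70% of its speed; a pose out of reach is approached as far as the arm can. A call with a gripper value outside its range is refused whole. The fingers move at their own pace and stop on an object; the grip force is fixed at half the most. Time passes only in rows, so rows that repeat a pose let the fingers close. It gives the time, the measured TCP pose, the force and the opening at its end, in the units of the state.
- env.sense(): the state, without advancing time (a new reading comes with each control period).
- env.snapshot(name): name is "scene" or "top" or "wrist"; returns the picture (384x512x3 uint8, red, green, blue); there is no depth.
- env.camera_params(name): a dict with "vertical_fov" (degrees; the focal length in pixels is half the picture's height over the tangent of half this angle, whatever the lens; pixels are square), "cx", "cy" (the principal point, pixels), "k1" (the pictures are not rectified: a ray, as slopes to the right and down, at radius r is drawn at 1 + k1 r^2 times it, then the intrinsics apply), "eye" and "attitude" of the camera in the world; the wrist camera has in their place "tool_from_camera" (4x4, takes a point from camera to tool coordinates, whose origin is the TCP and whose axes are the flange's). Camera axes: x right, y down, z forward; pixel columns grow to the right and rows downward; lengths in mm; the calibration is good to about 2 mm. A picture is of the moment at which its call begins: read the wrist's pose just before it. camera_params takes no time and is no camera call.
- env.job_done(): hands the job in, once; it reports no verdict.
The state is a dict: "time_s": time; "qpos": joint angles; "joint_vel": joint speeds; "effort": joint torques, N m; "eef_pos": TCP position; "orientation": TCP orientation; "force": force on the tool from outside, world axes, zero at the start; "ft_torque": the same for the moment, N m; "opening": finger opening in mm.
Only numpy, scipy, OpenCV 4.12 (cv2) and the standard library are available. Lean on these libraries where they do the work, as an engineer would, in place of code of your own. Each camera call takes 0.05 s, during which the arm holds its last target. There are 200 camera calls.

TASK

Set the measuring beam for the next cast: with the fingertips push the grey cursor along the beam until its pin drops into the notch of the orange click stop (the blue stop may come first; push on through it), and only then press the green clamp button on the cursor fully down. Only push and press, never take the cursor between the fingers, and leave the plaster casts, bowl, jar and tools around it where they are.

Things in the scene. Friction and masses are not known exactly. Their poses are not given: they have to be found in the camera images.
- beam: the measuring beam: aluminium, 60 mm wide (its own x) and 420 mm long (its own y), fixed to the bench; origin under its centre at bench height, z up. Its upper face is 40 mm above the bench. The cursor is always to be pushed towards the beam's own +y. Scale ticks are along its -x edge (robot side).
- cursor (a joint): position of the grey cursor along the beam (m), 0 at the beam's -y end, growing towards the beam's +y, up to 0.28; the cursor's centre is at beam y = value - 0.14. It cannot leave the beam. Sliding friction about 1.3 N; climbing into or out of a stop takes about 4 to 9 N.
- cursor_mark (a point): point on the cursor under its red index pin, at the height of the beam's upper face, 14 mm to the beam's +x side of the cursor's centre; axes as the beam's. The cursor is a grey block 76 mm across the beam (beam x), 52 mm along it (beam y), its underside 9 mm and its top 49 mm above the beam's upper face (top 89 mm above the bench); thin side skirts reach 13 mm below the upper face.
- pointer_tip (a point): tip of the cursor's horizontal steel pointer, 8 mm thick, that juts from the cursor's +x side to 79 mm from the cursor's centre, 74 mm above the bench
- push_face (a point): centre of the cursor's flat end face that looks to the beam's -y, the face to push on: 76 mm wide, 40 mm high, 69 mm above the bench at its centre
- index_pin (a joint): height (m) of the spring-loaded index pin's ball over the beam's upper face: 0 on the plain beam, 0.006 on the crest of a stop, about 0.001 when dropped into a stop's notch. Once past a crest, the spring draws the cursor into the notch and centres it. The red pin end on top of the cursor rises and falls with it.
- orange_stop_notch (a point): centre of the orange click stop's notch, at the height of the beam's upper face; the cursor is in this stop when cursor_mark is at this point. The stop is a low orange ramp on the beam, 43 mm long and 6 mm high, with a V notch in its middle (crests 7 to 10 mm either side of the centre), and an orange flag 24 mm wide, up to 60 mm above the bench, 50 mm to the beam's +x side.
- blue_stop_notch (a point): the same point of the blue click stop, which is just like the orange one. Either stop may be the nearer; if the blue one is nearer, the cursor clicks into it and must be pushed on, out of it.
- clamp_top (a point): centre of the top of the green clamp button on the cursor: 30 mm across, its top 12 mm above the cursor's top (101 mm above the bench) when up; 14 mm to the beam's -x side of the cursor's centre; moves with the cursor
- clamp (a joint): travel of the clamp button (m): 0 up, 0.008 fully down. Moving it takes about 4 N, and it stays where it is left.
- plaster_hand_mid (a point): a white plaster hand, fingers up, on a 75 mm plaster cube, about 205 mm tall; point 100 mm up; loose, to be left alone
- plaster_bust_mid (a point): a small white turned plaster bust, 60 mm across, 94 mm tall; point half-way up; loose, to be left alone
- plaster_bowl_mid (a point): a terracotta bowl, 110 mm across, 50 mm tall; point half-way up; loose, to be left alone
- spatula_mid (a point): a modelling spatula lying flat, 190 mm long; point near its middle, 8 mm up; loose, to be left alone
- brush_mid (a point): a brush lying flat, 170 mm long; point near its middle, 8 mm up; loose, to be left alone
- ring_mould_mid (a point): a white plaster ring, 90 mm across, 35 mm tall; point on its axis half-way up; loose, to be left alone
- jar_mid (a point): an amber jar with white cap, 60 mm across, 90 mm tall; point half-way up; loose, to be left alone

How it is judged:
By the outcome, as a careful person would: the job done as asked, in the order asked, and still so for the second after the job is handed in, with the robot touching nothing.
It also fails if it takes over 64 s, if anything falls off the work surface, if the arm or the gripper's body presses on something with over 40 N, if the wrist force passes 120 N, or if a joint passes its speed limit or range.

## Working session

There is one attempt and no reset: what is moved stays moved. The work goes in short steps, Python scripts to look and compute and a shell command to move; the robot and the scene stay as the last step left them, time stands still between calls to the robot, and variables do not carry over. Pictures are saved under pics/ and viewed, about 8 in all and at most 12, crops included, and the job is handed in when it is done.

```bash
mkdir -p pics; ls; cat > h.py <<'E'
import numpy as np, cv2
from scipy.spatial.transform import Rotation as R
from station import env
def cam(name):
    p=env.camera_params(name); f=192/np.tan(np.radians(p["vertical_fov"])/2)
    if name=="wrist":
        s=env.sense(); T=np.eye(4); T[:3,:3]=R.from_quat(s["orientation"]).as_matrix(); T[:3,3]=s["eef_pos"]
        M=T@np.array(p["tool_from_camera"]); return p,f,M[:3,3],M[:3,:3]
    a=np.array(p["attitude"]); A=R.from_quat(a).as_matrix() if a.size==4 else a.reshape(3,3)
    return p,f,np.array(p["eye"]),A
def cast(c,uv,z):
    p,f,e,A=c; d=np.array([(uv[0]-p["cx"])/f,(uv[1]-p["cy"])/f]); q=d.copy()
    for _ in range(20): q=d/(1+p["k1"]*(q@q))
    w=A@np.array([q[0],q[1],1]); return e+w*(z-e[2])/w[2]
def proj(c,P):
    p,f,e,A=c; q=A.T@(np.array(P)-e); q=q[:2]/q[2]; q=q*(1+p["k1"]*(q@q)); return np.array([p["cx"],p["cy"]])+f*q
E
python3 - <<'E'
from h import *
for n in ["scene","top"]:
    print(env.camera_params(n)); im=env.snapshot(n); cv2.imwrite(f"pics/{n}0.png",im[:,:,::-1])
s=env.sense(); print(s)
c=cam("wrist"); print(env.camera_params("wrist"))
cv2.imwrite("pics/wrist0.png",env.snapshot("wrist")[:,:,::-1])
E
```

```text
pics
{'vertical_fov': 56.56523742664687, 'cx': 257.4282571074083, 'cy': 188.22641446866277, 'k1': -0.017763130313548703, 'eye': array([ 902.34269497, -497.75521465,  856.77298352]), 'attitude': array([ 0.89689181,  0.28485559, -0.09423792, -0.32490245])}
{'vertical_fov': 42.9768910668028, 'cx': 263.56220483732966, 'cy': 189.1990638593427, 'k1': -0.09689776529302298, 'eye': array([ 337.27247721,   20.78572232, 1128.86201453]), 'attitude': array([ 0.7168944 , -0.689785  ,  0.07034712, -0.07287224])}
{'time_s': 0.1, 'qpos': array([ 1.08088020e+00,  2.21202331e-01,  1.52751444e+00, -1.31496566e-05,
        1.39469797e+00, -1.26092754e-01]), 'joint_vel': array([ 0.00244144, -0.00155068, -0.00397417, -0.00010452, -0.00073604,
        0.00186283]), 'effort': array([ 1.13081762e-03, -4.98244965e+01, -3.90547335e+01, -1.32363307e-04,
        5.62909278e-03,  6.36575933e-06]), 'eef_pos': array([222.16018327, 583.62086424, 247.26510572]), 'orientation': array([ 1.80908831e-01,  9.83499448e-01, -8.70132845e-04, -2.70022420e-04]), 'force': array([ 0.55941874, -0.21482492,  0.57961342]), 'ft_torque': array([-0.00414227,  0.03122252, -0.00967847]), 'opening': 85.31169407739482}
{'vertical_fov': 64.41907304347554, 'cx': 257.85905463997744, 'cy': 192.96111051840768, 'k1': 0.019486432579607544, 'tool_from_camera': array([[ 1.40377001e-03, -9.62313294e-01, -2.71939612e-01,
         6.82087298e+01],
       [ 9.99998973e-01,  1.27230524e-03,  6.59750612e-04,
         2.12549978e-01],
       [-2.88896592e-04, -2.71940259e-01,  9.62314092e-01,
        -1.25844840e+02],
       [ 0.00000000e+00,  0.00000000e+00,  0.00000000e+00,
         1.00000000e+00]])}
```

View pics/top0.png

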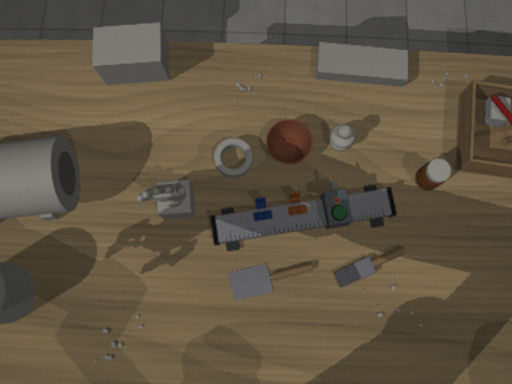

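View pics/scene0.png

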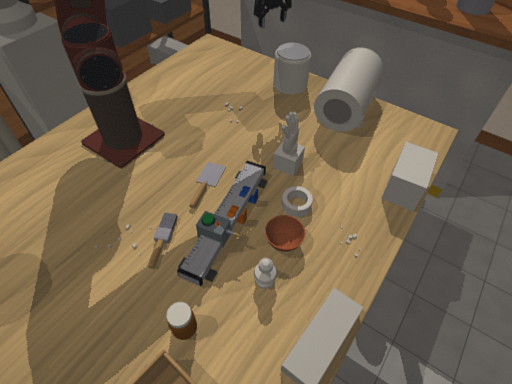

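The top view shows the beam running from about (213,230) to (393,205). The cursor is at (337,208) with its green button at (339,212). The orange ramp is at (297,210) and the blue one at (263,215), so orange comes first. The hand cube is near the far end, and the jar and bust are off to the sides.

```bash
python3 - <<'E'
from h import *
for n in ["top","scene"]:
    c=cam(n); im=cv2.imread(f"pics/{n}0.png"); hsv=cv2.cvtColor(im,cv2.COLOR_BGR2HSV)
    for name,lo,hi,z in [("green",(50,100,40),(85,255,255),101),("orange",(5,200,120),(14,255,255),46),("blue",(105,150,50),(130,255,255),46),("red",(0,150,120),(4,255,255),95)]:
        m=cv2.inRange(hsv,lo,hi); k,l,st,ce=cv2.connectedComponentsWithStats(m)
        for i in range(1,k):
            if st[i,4]>=6: print(n,name,st[i],ce[i].round(1),cast(c,ce[i],z).round(1))
c=cam("top")
for uv in [(213,218),(217,243),(389,189),(394,213)]: print(uv,cast(c,uv,40).round(1))
im=cv2.imread("pics/top0.png")[165:265,190:420]; cv2.imwrite("pics/topc.png",cv2.resize(im,None,fx=3.4,fy=3.4,interpolation=cv2.INTER_CUBIC))
E
```

```text
top green [333 206  14  14 149] [339.2 212.2] [ 504.8 -134.8  101. ]
top blue [256 199   4   2   6] [257.3 199.3] [536.   42.2  46. ]
top blue [257 202   9   6  38] [260.5 204.4] [524.8  34.5  46. ]
top blue [254 211  18   9 102] [262.4 214.9] [500.9  29.4  46. ]
scene green [202 214  12  11 107] [207.5 219. ] [ 509.9 -137.2  101. ]
scene orange [228 213   6   4  17] [230.2 214.3] [522.3 -62.4  46. ]
scene blue [240 186   9  11  59] [243.9 190.9] [503.8  27.   46. ]
scene blue [249 189   9  14  57] [253.4 197.2] [539.8  24.2  46. ]
(213, 218) [490.5 140.4  40. ]
(217, 243) [434.6 128.2  40. ]
(389, 189) [ 572.7 -258.6   40. ]
(394, 213) [ 517.4 -269.4   40. ]
```

View pics/topc.png

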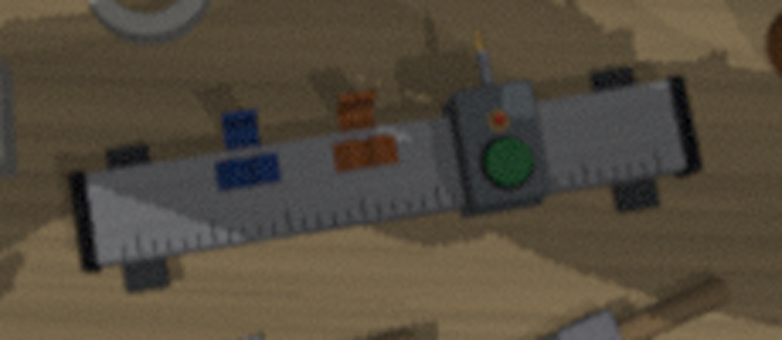

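```bash
cat >> h.py <<'E'
def to(P,xdir=None):
    s=env.sense(); Rm=R.from_quat(s["orientation"]); d=Rm.inv().apply(np.array(P)-s["eef_pos"])
    rv=np.zeros(3)
    if xdir is not None:
        x=np.array([*xdir,0.]);x/=np.linalg.norm(x);z=np.array([0,0,-1.]);T=R.from_matrix(np.c_[x,np.cross(z,x),z])
        rv=(Rm.inv()*T).as_rotvec()
    print("shift",d.round(1),"turn",rv.round(3))
E
python3 - <<'E'
from h import *
print(env.finger_overhang)
c=cam("top")
C=lambda u,v,z: cast(c,(190+(u+.5)/3.4-.5,165+(v+.5)/3.4-.5),z)
yb=np.array([-82.5,398,0]);yb/=np.linalg.norm(yb);xb=np.array([yb[1],-yb[0],0]);print(yb)
g=cast(c,(339.2,212.2),101);o=C(366,152,43);b=C(248,171,43);r=C(499,119,95)
cc=g+14*xb
for n,p in [("g",g),("o",o),("b",b),("r",r),("ptr",C(480,45,74)),("of",C(356,108,50))]: print(n,p.round(1),"rel cursor x,y",((p-cc)@xb).round(1),((p-cc)@yb).round(1))
P=cc-yb*70;P[2]=300;print("pre",P.round(1));to(P,yb[:2])
E
```

```text
17.0
[-0.20297168  0.97918461  0.        ]
g [ 504.7 -134.8  101. ] rel cursor x,y -14.0 -0.0
o [517.1 -48.8  43. ] rel cursor x,y 15.6 81.7
b [501.4  28.9  43. ] rel cursor x,y 16.0 161.0
r [ 532.9 -129.5   95. ] rel cursor x,y 14.7 -0.5
ptr [ 585.6 -119.6   74. ] rel cursor x,y 68.3 -1.5
of [545.2 -41.   50. ] rel cursor x,y 44.7 83.7
pre [ 532.6 -200.5  300. ]
shift [-569.2 -622.5  -51.7] turn [-1.000e-03  1.000e-03  1.003e+00]
```

```bash
python3 -m jog '[[[0,0,-50,0,0,0,0],[-33,-36,-60,0,0,0.14,0],[-66,-72,-60,0,0,0.28,0],[-100,-109,-60,0,0,0.42,0],[-133,-145,-60,0,0,0.56,0]]]'; python3 - <<'E'
from h import *
to([532.6,-200.5,300],[-.203,.979])
E
```

```text
time_s: 0.65
eef_pos: [295.2, 399.5, 308.0]
orientation: [0.448, 0.894, -0.0, 0.0]
force: [0.8, -0.5, 0.4]
opening: 12.2
shift [-622.6 -169.2    8.2] turn [-0.     0.     0.438]
```

```bash
for i in 1; do python3 -m jog '[[[-47,-13,0,0,0,0.1,0],[-95,-26,0,0,0,0.2,0],[-143,-39,0,0,0,0.3,0],[-191,-52,0,0,0,0.4,0],[-239,-65,0,0,0,0.44,0]]]'; done; python3 - <<'E'
from h import *
to([532.6,-200.5,300],[-.203,.979])
E
```

```text
time_s: 1.15
eef_pos: [387.4, 169.5, 308.3]
orientation: [0.631, 0.775, 0.0, 0.0]
force: [1.4, 0.6, -0.0]
opening: 0.2
shift [-391.7   67.2    8.3] turn [ 0.001 -0.    -0.   ]
```

```bash
python3 -m jog '[[[-48,8,0,0,0,0,0],[-96,16,0,0,0,0,0],[-144,24,0,0,0,0,0],[-192,32,0,0,0,0,0],[-240,41,0,0,0,0,0]]]'; python3 -m jog '[[[-48,8,0,0,0,0,0],[-96,16,0,0,0,0,0],[-151,26,4,0,0,0,0],[-151,26,8,0,0,0,0],[-151,26,8,0,0,0,0]]]';  python3 - <<'E'
from h import *
to([532.6,-200.5,76],[-.203,.979])
c=cam("wrist");im=env.snapshot("wrist");cv2.imwrite("pics/w1.png",im[:,:,::-1])
E
```

```text
time_s: 1.65
eef_pos: [476.9, -57.1, 308.3]
orientation: [0.63, 0.776, 0.0, 0.0]
force: [0.3, -0.1, -0.6]
opening: -0.1
time_s: 2.15
eef_pos: [532.6, -198.5, 298.4]
orientation: [0.631, 0.776, -0.0, -0.002]
force: [-0.2, 0.7, -0.6]
opening: -0.1
shift [-2.500e+00  1.000e-01  2.224e+02] turn [-0.003 -0.002  0.   ]
```

View pics/w1.png

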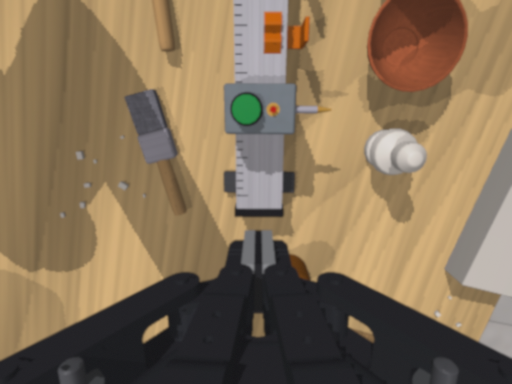

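The wrist view shows the cursor face-on. The green button is at (246,109), the red pin at (273,110) and the orange ramp at (273,33). The beam lies parallel to the image columns, so the yaw is right, and the fingertips at (258,235) are on the centre line.

```bash
cat >> h.py <<'E'
YB=np.array([-.203,.979,0]);XB=np.array([.979,.203,0])
def blob(im,lo,hi):
    hsv=cv2.cvtColor(im,cv2.COLOR_RGB2HSV);k,l,st,ce=cv2.connectedComponentsWithStats(cv2.inRange(hsv,lo,hi))
    return sorted([(int(st[i,4]),ce[i].round(1),st[i,:4]) for i in range(1,k)],key=lambda t:-t[0])[:3]
E
python3 - <<'E'
from h import *
c=cam("wrist");im=cv2.imread("pics/w1.png")[:,:,::-1].copy()
g=blob(im,(50,100,40),(85,255,255))[0];print(g)
print(blob(im,(5,180,120),(18,255,255)))
G=cast(c,g[1],101);cc=G+14*XB
print(G.round(1),"centre",cc.round(1))
t=env.sense()["eef_pos"]
for n,uv,z in [("o",(273,33),43),("endL",(237,208),40),("endR",(283,208),40),("topL",(236,82),40),("facebot",(260,133),89),("jar",(300,265),90)]:
    p=cast(c,uv,z);print(n,p.round(1),((p-cc)@XB).round(1),((p-cc)@YB).round(1))
print("tcp",t.round(1),(t-cc)@XB,(t-cc)@YB)
E
```

```text
(740, array([246. , 108.8]), array([231,  94,  31,  31], dtype=int32))
[(576, array([272.6,  31.9]), array([265,  13,  16,  39], dtype=int32)), (371, array([299.5,  34.1]), array([291,  17,  18,  32], dtype=int32)), (27, array([273., 109.]), array([270, 106,   7,   7], dtype=int32))]
[ 507.4 -133.9  101. ] centre [ 521.2 -131.1  101. ]
o [519.1 -47.7  43. ] 14.9 82.1
endL [ 518.3 -261.8   40. ] -29.3 -127.4
endR [ 578.2 -249.1   40. ] 31.9 -127.2
topL [ 487.6 -107.1   40. ] -28.0 30.3
facebot [ 526.8 -155.7   89. ] 0.5 -25.2
jar [ 607.5 -300.7   90. ] 50.1 -183.6
tcp [ 532.6 -197.2  299.2] -2.1923374290633975 -67.09739149510769
```

```bash
python3 -m jog '[[[0,2,45,0,0,0,0],[0,2,90,0,0,0,0],[0,2,135,0,0,0,0],[0,2,180,0,0,0,0],[0,2,210,0,0,0,0]]]'; python3 -m jog '[[[0,0,15,0,0,0,0],[0,0,15,0,0,0,0],[10,0,15,0,0,0,0],[20,0,15,0,0,0,0],[20,0,15,0,0,0,0]]]';  python3 - <<'E'
from h import *
t=env.sense();cc=np.array([521.2,-131.1,101]);t=t["eef_pos"];print((t-cc)@XB,(t-cc)@YB,t[2])
E
```

```text
time_s: 2.7
eef_pos: [533.5, -194.1, 87.6]
orientation: [0.629, 0.777, -0.0, -0.002]
force: [0.0, 0.0, -0.7]
opening: 0.1
time_s: 3.2
eef_pos: [531.9, -176.4, 77.2]
orientation: [0.63, 0.777, 0.0, 0.001]
force: [0.4, -0.8, 0.1]
opening: -0.1
1.2616637001193232 -46.47224248884742 77.17545404390623
```

```bash
python3 -m jog '[[[5,0,2,0,0,0,0],[10,0,2,0,0,0,0],[15,0,2,0,0,0,0],[22,0,2,0,0,0,0],[29,0,2,0,0,0,0]]]'; python3 -m jog '[[[7,0,0,0,0,0,0],[14,0,0,0,0,0,0],[21,0,0,0,0,0,0],[27,0,0,0,0,0,0],[32,0,0,0,0,0,0]]]';  python3 - <<'E'
from h import *
t=env.sense();cc=np.array([521.2,-131.1,101]);t=t["eef_pos"];print("tcp",(t-cc)@XB,(t-cc)@YB,t[2])
c=cam("wrist");im=env.snapshot("wrist");cv2.imwrite("pics/w2.png",im[:,:,::-1])
g=blob(im,(50,100,40),(85,255,255))[0];G=cast(c,g[1],101);print(g,G,(G-cc)@XB,(G-cc)@YB)
E
```

```text
time_s: 3.7
eef_pos: [525.6, -149.4, 73.9]
orientation: [0.63, 0.776, 0.0, 0.001]
force: [1.7, -3.8, 1.8]
opening: 0.3
time_s: 4.2
eef_pos: [518.4, -117.1, 73.3]
orientation: [0.63, 0.776, 0.0, -0.0]
force: [2.0, -3.4, 1.7]
opening: 0.2
tcp 0.09824335535269814 14.305603678795546 73.27490055104954
(6077, array([214.9, 199.5]), array([171, 156,  88,  88], dtype=int32)) [497.00222046 -82.04450627 101.        ] -13.731360938254335 52.93747760906361
```

View pics/w2.png

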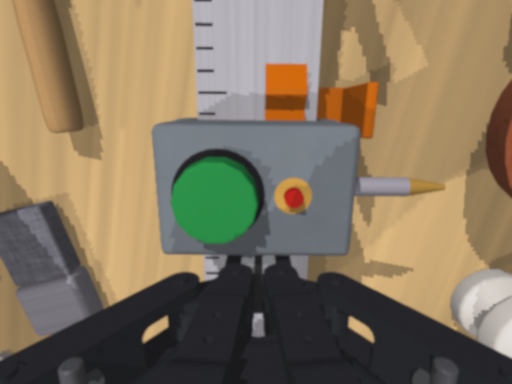

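The cursor has moved 53 mm squarely, with the green button at (215,199). The orange ramp is just ahead at (286,92), and about 29 mm remains.

```bash
python3 -m jog '[[[4,0,0,0,0,0,0],[8,0,0,0,0,0,0],[11,0,0,0,0,0,0],[14,0,0,0,0,0,0],[16,0,0,0,0,0,0]]]'; cat > m.py <<'E'
from h import *
s=env.sense();cc=np.array([521.2,-131.1,101]);t=s["eef_pos"];print("tcp",((t-cc)@XB).round(1),((t-cc)@YB).round(1),t[2].round(1),"F",s["force"].round(1),(s["force"]@YB).round(1))
c=cam("wrist");im=env.snapshot("wrist")
g=blob(im,(50,100,40),(85,255,255))[0];G=cast(c,g[1],101);print(g[:2],G.round(1),"cursor",((G-cc)@XB).round(1),((G-cc)@YB).round(1))
E
python3 m.py
```

```text
time_s: 4.75
eef_pos: [515.0, -102.6, 73.0]
orientation: [0.63, 0.776, -0.001, 0.0]
force: [2.6, -5.6, -1.7]
opening: 0.2
tcp -0.3 29.1 73.0 F [ 2.6 -5.6 -1.7] -6.0
(6108, array([216. , 199.9])) [494.1 -67.5 101. ] cursor -13.7 67.8
```

```bash
python3 -m jog '[[[1,0,0,0,0,0,0],[2,0,0,0,0,0,0],[3,0,0,0,0,0,0],[4,0,0,0,0,0,0],[4,0,0,0,0,0,0]]]'; python3 m.py;  python3 -m jog '[[[1,0,0,0,0,0,0],[2,0,0,0,0,0,0],[2,0,0,0,0,0,0],[2,0,0,0,0,0,0]]]'; python3 m.py
```

```text
time_s: 5.3
eef_pos: [514.1, -98.5, 72.9]
orientation: [0.63, 0.776, -0.0, -0.0]
force: [2.6, -4.7, -0.8]
opening: -0.1
tcp -0.3 33.4 72.9 F [ 2.6 -4.7 -0.8] -5.1
(6093, array([216. , 199.8])) [493.2 -63.3 101. ] cursor -13.7 72.0
time_s: 5.75
eef_pos: [513.5, -95.8, 73.0]
orientation: [0.63, 0.776, -0.0, -0.001]
force: [0.1, -0.9, -1.1]
opening: -0.4
tcp -0.3 36.1 73.0 F [ 0.1 -0.9 -1.1] -0.9
(6094, array([216.3, 199.6])) [492.7 -60.7 101. ] cursor -13.6 74.8
```

```bash
for i in 1 2 3; do python3 -m jog '[[[0.5,0,0,0,0,0,0],[1,0,0,0,0,0,0],[1,0,0,0,0,0,0]]]' | grep force; python3 m.py; done
```

```text
force: [0.2, -1.5, -1.8]
tcp -0.3 36.8 73.1 F [ 0.2 -1.5 -1.8] -1.5
(6073, array([216.3, 199.5])) [492.5 -60.  101. ] cursor -13.6 75.5
force: [0.3, -0.4, -0.4]
tcp -0.0 37.8 73.3 F [ 0.3 -0.4 -0.4] -0.5
(6068, array([215.6, 199.4])) [492.4 -59.  101. ] cursor -13.6 76.4
force: [0.2, 0.5, 1.1]
tcp 0.1 38.7 73.4 F [0.2 0.5 1.1] 0.4
(6114, array([214.9, 192.6])) [491.7 -55.7 101. ] cursor -13.6 79.8
```

The cursor jumped ahead of the fingers from 76.4 to 79.8 mm, so it has dropped past the crest. I'll back off and check it by eye.

```bash
python3 -m jog '[[[-5,0,0,0,0,0,0],[-15,0,0,0,0,0,0],[-25,0,0,0,0,0,0],[-25,0,-30,0,0,0,0],[-25,0,-65,0,0,0,0]]]'; python3 -m jog '[[[0,0,-45,0,0,0,0],[0,0,-45,0,0,0,0],[0,0,-45,0,0,0,0]]]'; python3 m.py; python3 - <<'E'
from h import *
im=env.snapshot("wrist");a=cv2.resize(im[:,:,::-1],(512,384))
b=env.snapshot("scene")[150:290,160:290,::-1];b=cv2.resize(b,(280,302),interpolation=cv2.INTER_CUBIC)
o=np.zeros((384,792,3),np.uint8);o[:,:512]=a;o[:302,512:]=b;cv2.imwrite("pics/c3.png",o)
c=cam("wrist");print(blob(im,(5,180,120),(18,255,255)));print(blob(im,(0,200,120),(3,255,255))[0])
E
```

```text
time_s: 7.35
eef_pos: [517.2, -118.5, 137.3]
orientation: [0.631, 0.776, -0.001, -0.002]
force: [0.4, -0.1, 0.2]
opening: 0.3
time_s: 7.65
eef_pos: [519.7, -119.0, 185.0]
orientation: [0.631, 0.776, 0.001, 0.002]
force: [0.1, 0.0, 0.2]
opening: -0.1
tcp 1.0 12.1 185.0 F [0.1 0.  0.2] 0.0
(1744, array([234.1, 104.4])) [491.  -53.5 101. ] cursor -13.8 82.1
[(48, array([320.5,  95.5]), array([317,  92,   7,   8], dtype=int32)), (41, array([277.5, 107. ]), array([273, 102,  10,  11], dtype=int32)), (24, array([320.3, 116.9]), array([319, 114,   4,   8], dtype=int32))]
(45, array([277.6, 106.8]), array([274, 103,   8,   8], dtype=int32))
```

View pics/c3.png

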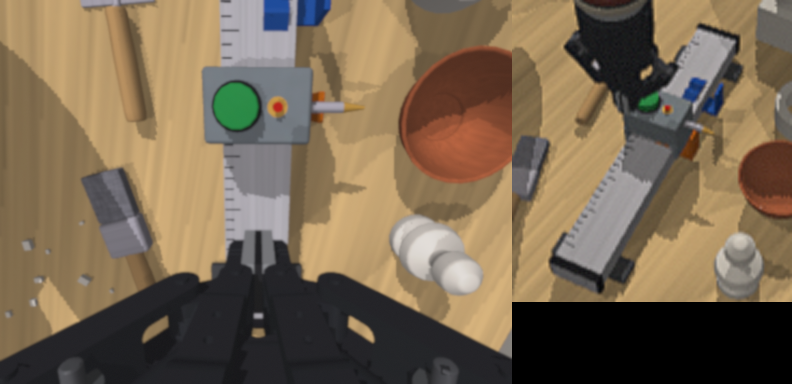

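The cursor sits at 82.1 mm, which matches the orange notch at 82 mm; the orange flag is hidden behind the pointer at (318,107). Next I move over the button and press it.

```bash
python3 -m jog '[[[25,-5,0,0,0,0,0],[50,-10,0,0,0,0,0],[70,-15,0,0,0,0,0],[70,-15,20,0,0,0,0],[70,-15,40,0,0,0,0]]]'; python3 -m jog '[[[0,0,5,0,0,0,0],[0,0,10,0,0,0,0],[0,0,15,0,0,0,0],[0,0,18,0,0,0,0],[0,0,18,0,0,0,0]]]'; python3 - <<'E'
from h import *
s=env.sense();B=np.array([491.0,-53.5,101]);d=s["eef_pos"]-B;print(d@XB,d@YB,d[2],s["force"])
im=env.snapshot("wrist");cv2.imwrite("pics/w4.png",im[:,:,::-1])
E
```

```text
time_s: 8.3
eef_pos: [488.9, -51.7, 142.0]
orientation: [0.63, 0.777, -0.0, -0.0]
force: [-0.7, -0.5, -0.1]
opening: 0.4
time_s: 8.8
eef_pos: [489.5, -52.5, 125.2]
orientation: [0.63, 0.776, -0.0, -0.0]
force: [-0.6, 0.2, -0.7]
opening: 0.1
-1.263592842586652 1.2429149942946138 24.242665457791915 [-0.62983377  0.15211952 -0.65764231]
```

View pics/w4.png

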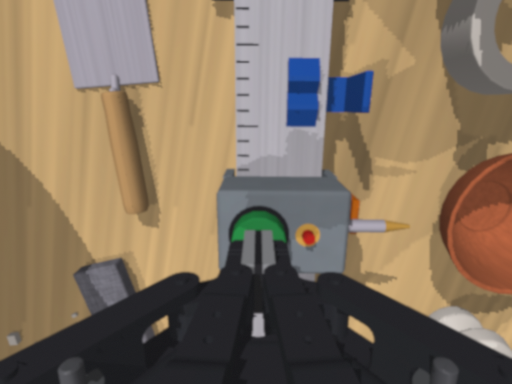

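The fingertips at (258,235) are centred over the green button and clear of the red pin at (308,237). I'll press in small steps.

```bash
python3 -m jog '[[[0,0,2,0,0,0,0],[0,0,4,0,0,0,0],[0,0,6,0,0,0,0],[0,0,8,0,0,0,0],[0,0,9,0,0,0,0]]]'; python3 -m jog '[[[0,0,1,0,0,0,0],[0,0,2,0,0,0,0],[0,0,3,0,0,0,0],[0,0,3,0,0,0,0]]]';python3 -m jog '[[[0,0,1,0,0,0,0],[0,0,2,0,0,0,0],[0,0,2,0,0,0,0]]]'
```

```text
time_s: 9.35
eef_pos: [489.6, -52.4, 116.5]
orientation: [0.63, 0.776, -0.0, 0.0]
force: [-1.3, -0.3, 3.6]
opening: -0.1
time_s: 9.75
eef_pos: [489.6, -52.4, 113.3]
orientation: [0.63, 0.776, 0.0, 0.0]
force: [-0.9, -0.5, 2.0]
opening: -0.2
time_s: 10.05
eef_pos: [489.5, -52.4, 111.2]
orientation: [0.63, 0.776, 0.0, 0.0]
force: [-1.7, 0.2, 2.7]
opening: 0.2
```

```bash
python3 -m jog '[[[0,0,0.5,0,0,0,0],[0,0,1,0,0,0,0],[0,0,1,0,0,0,0]]]'; python3 -m jog '[[[0,0,0.5,0,0,0,0],[0,0,0.5,0,0,0,0]]]'
```

```text
time_s: 10.35
eef_pos: [489.5, -52.4, 110.3]
orientation: [0.63, 0.776, 0.0, 0.0]
force: [-0.3, -0.2, 2.7]
opening: -0.1
time_s: 10.55
eef_pos: [489.6, -52.4, 110.0]
orientation: [0.63, 0.776, 0.0, 0.0]
force: [-2.1, 0.4, 5.8]
opening: -0.0
```

```bash
python3 -m jog '[[[0,0,0.5,0,0,0,0],[0,0,0.5,0,0,0,0]]]'
```

```text
time_s: 10.75
eef_pos: [489.6, -52.4, 110.0]
orientation: [0.63, 0.776, -0.0, 0.0]
force: [-2.4, 1.1, 10.5]
opening: 0.1
```

```bash
python3 -m jog '[[[0,0,0.5,0,0,0,0],[0,0,0.8,0,0,0,0],[0,0,0.8,0,0,0,0]]]'; python3 -m jog '[[[0,0,-4,0,0,0,0],[0,0,-15,0,0,0,0],[0,0,-40,0,0,0,0],[0,0,-80,0,0,0,0],[-60,0,-120,0,0,0,0]]]'; python3 -m jog '[[[-40,0,0,0,0,0,0],[-40,0,0,0,0,0,0],[-40,0,0,0,0,0,0]]]'; python3 - <<'E'
from h import *
s=env.sense();c=cam("wrist");im=env.snapshot("wrist")
g=blob(im,(50,100,40),(85,255,255))[0];G=cast(c,g[1],93);cc=np.array([521.2,-131.1,101]);print(g,G,(G-cc)@XB,(G-cc)@YB,s["eef_pos"],s["force"])
b=env.snapshot("scene")[100:330,150:330,::-1];b=cv2.resize(b,(280,358),interpolation=cv2.INTER_CUBIC)
o=np.zeros((384,792,3),np.uint8);o[:,:512]=im[:,:,::-1];o[:358,512:]=b;cv2.imwrite("pics/c5.png",o)
E
```

```text
time_s: 11.05
eef_pos: [489.7, -52.5, 109.9]
orientation: [0.63, 0.776, -0.0, 0.0]
force: [-5.9, 1.7, 15.1]
opening: 0.4
time_s: 11.55
eef_pos: [498.0, -90.4, 218.5]
orientation: [0.628, 0.778, 0.001, -0.0]
force: [1.1, -0.6, 0.9]
opening: -0.1
time_s: 11.85
eef_pos: [506.0, -132.8, 216.1]
orientation: [0.631, 0.776, 0.0, -0.0]
force: [-1.1, 0.8, 0.1]
opening: 0.3
(1311, array([258.6,  91. ]), array([239,  71,  40,  41], dtype=int32)) [490.78972974 -53.70651091  93.        ] -14.060776298383711 81.9415106858838 [ 505.95360647 -132.79329441  216.134675  ] [-1.09635445  0.75802812  0.0517966 ]
```

View pics/c5.png

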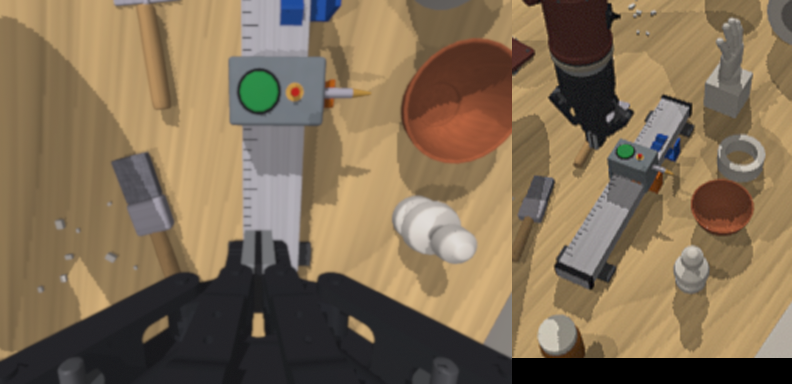

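The button at (259,91) is now nearly flush with the cursor's top, and the cursor is still at 81.9 mm in the orange stop. Nothing else has moved and the robot is clear, so I'll hand in.

```bash
python3 -c "
from station import env
print(env.job_done())"
```

```text
the job is handed in; nothing more can be done
None
```

The cursor is in the orange click stop and the clamp button is fully down; the job was handed in at about 12 s. No verdict came back.

- **Push:** I pushed the cursor about 82 mm along the beam with shut fingertips. The orange stop came first, so the blue one was never reached. The push took about 6 N on the ramp. Just past the crest the cursor moved ahead of the fingers by itself and settled at 82.1 mm, against about 82 mm measured for the notch.
- **Press:** Only after that did I press the button. It travelled about 8 mm and stopped firmly, with 15 N at the end.
- **Last checks:** After I backed off, the cursor still measured 81.9 mm and the button looked nearly flush with the cursor's top. The arm touched nothing, and everything else in the last pictures looked undisturbed. No check failed or disagreed beyond 1–3 mm between cameras.

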